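Load, pin and hold a hinged wax mould

ROBOT

A 7-joint arm with a two-finger parallel gripper is mounted at the origin on a cart in front of the work surface, level with it; the furniture and walls round the work are solid. World frame = base frame: x ahead of the robot, y to its left, z up, the work surface at z = 0. Lengths are in m, angles in rad, forces in N, time in s.
With the tool pointing down it reaches from about 0.425 to 0.8 m from the base axis. Payload 8.3 kg.
Tool frame: the origin (TCP) lies on the centre line of the jaws, within the pads' length; the fingertips stand 14 mm ahead of it and the grasp point (between the pads) lies 5 mm behind it; z points along the fingers, y is the line along which they close (so a half turn about z gives the same grasp; the last joint's range is limited). The gripper opens to 85 mm and grips with 20 to 120 N. Pads are 22 mm wide; open, the fingers measure 114 mm over their backs; the gripper's body (76 mm by 85 mm) begins 54 mm behind the grasp point. The pads swing forward as they close: fully open they stand 13 mm farther back than shut.
Start: joints at [1.209, 0.383, 0.016, 1.37, -0.006, 1.388, -0.046], TCP at [0.184, -0.597, 0.245] pointing down, gripper open.
Joint ranges: [-2.95, 2.95], [-0.25, 2.06], [-1.52, 1.56], [0.18, 2.33], [-1.44, 4.58], [0.02, 2.06], [-3.01, 3.01]. Speed limits (rad/s): [2.39, 2.39, 3.01, 3.01, 3.14, 3.14, 3.14].

INTERFACE

Orientations are given as a unit quaternion [x, y, z, w].
In Python, from bench import bot, inverse_kinematics, vision, job, finder gives the robot as it stands. The module is installed in compiled form; this text tells all that it offers. Calls block until the motion is done:
- bot.movep(position, orientation): joint-space move of the TCP to a pose.
- bot.move_l(position, rotation=None, v=0.15, until_force=None): straight line of the TCP; rotation=None keeps the orientation; v is the mean speed in m/s. With until_force (N) it stops when the force on the tool has changed by that much, and returns True; else False.
- bot.move_j(angles): joint-space move.
- bot.move_gripper(opening, strength=None): finger opening in m; strength is the grip in N (None keeps the last); returns when the fingers have stopped.
- bot.hold(seconds).
- inverse_kinematics(position, orientation): joint angles nearest the present ones, or None.
- vision.camera(name): name is "scene" or "top" or "wrist"; returns a dict with "pixels" (480x640x3 uint8, blue, green, red), "fov_y" (degrees; the focal length in pixels is half the picture's height over the tangent of half this angle, whatever the lens; pixels are square), "cx", "cy" (the principal point, pixels), "dist_coeffs" ([k1, k2, p1, p2, k3] as OpenCV has them; the pictures are not rectified), "view" (4x4, takes a point from world to camera coordinates). Camera axes: x right, y up, looking along -z (the intrinsics and any distortion apply to the point x, -y, -z); pixel columns grow to the right and rows downward; lengths in m; the calibration is good to about 2 mm. A picture is of the moment at which its call begins. There is no depth.
A pose or a line that the arm cannot do raises bot.Unreachable and nothing moves.
- job.sign_off(): hands the job in; it is judged then, once.
Trained networks look in a picture, given as the dict that the camera call returned (one of the last four; its "shot" number tells which), for a name from the list of things; names that differ only in an ending like _2 or _b are one class to them, and where a whole thing is asked for, a point or a joint stands for the part that bears it (a point fixed in the world has none). Each returns a list of dicts, best first, with "confidence" (0 to 1); they miss things now and then, are a little off and sometimes report something else, mostly with a low value. They report only what shows in the picture. A call takes as long as a camera call.
- finder.spot_in(query, picture): "position" ([column, row] in pixels, amid what is visible of it).
- finder.trace(query, picture): "region" (480x640 bool, what is visible of it) and "position" ([column, row] in pixels, amid what is visible of it).
- finder.pinpoint(query, picture): "position" ([column, row] in pixels: a listed point, or the origin of a listed thing).
Readings, each from a call of its own:
- bot.read_time(): time.
- bot.read_joint_pos(): joint angles.
- bot.read_qd(): joint speeds.
- bot.read_tau(): joint torques, N m.
- bot.read_tcp_pos(): TCP position.
- bot.read_ee_rot(): TCP orientation.
- bot.read_force(): force on the tool from outside, world axes, zero at the start.
- bot.read_moment(): the same for the moment, N m.
- bot.read_opening(): finger opening in m.
- bot.read_gripper_force(): force on a finger pad.
Only numpy, scipy, OpenCV 4.12 (cv2) and the standard library are available. Lean on these libraries where they do the work, as an engineer would, in place of code of your own. Each camera call takes 0.05 s, during which the arm holds its last target. There are 200 camera calls.

TASK

Make the hinged aluminium mould ready for the wax injector: seat the round core and the oblong core fully down in their matching nests in the lower half, swing the upper half down over them, then take the locating pin from its wooden stand and push it down through the aligned holes in the front lugs of both halves. Finish holding: the program ends while the gripper is still pressing the pin's head firmly down on the upper half, so that the two halves stay pressed fully shut against their springs. Do not shift the loupe, the oil bottle or the beeswax.

Things in the scene. Friction and masses are not known exactly. Their poses are not given: they have to be found in the camera images.
- mould: lower half of the aluminium mould, screwed to the bench: a plate 24 mm thick, x -45 to +52 mm, y -62 to +62 mm, with a front lug 40 mm wide running on to x = -77 mm. Origin on the bench under the plate, z up, +x to the hinge at the back, -x to the lug, which faces the robot (yaw up to 0.2). Its flat upper (parting) face is at z = 24 mm. Screw ears 12 mm high reach y = +-84 mm
- round_nest (a point): centre of the floor of the round nest, a pocket of 33 mm diameter and 10 mm deep in the parting face, at mould x = -6, y = +32 mm, z = 14 mm; its rim has a 1.5 mm chamfer
- oblong_nest (a point): centre of the floor of the oblong nest, a pocket of 39 mm (mould x) by 27 mm (mould y), 10 mm deep, at mould x = -6, y = -32 mm, z = 14 mm; its rim has a 1.5 mm chamfer
- pin_hole (a point): centre of the mouth of the pin hole in the lower half's lug, on the parting face, at mould x = -60, y = 0, z = 24 mm; 11 mm diameter, vertical, right through to the bench, chamfered 1.5 mm
- hinge (a point): middle of the hinge axis, at mould x = +60, y = 0, z = 24 mm; the axis lies along the mould's y. Two brass spring plungers, 8 mm thick, stand 6 mm out of the parting face near its front corners, at mould x = -36, y = +-52 mm
- lid (a joint): opening angle of the upper half (rad): 0 fully shut, pi/2 upright on the hinge; starts at 1.75 to 2.0, leaning back from the robot; stop at 2.1. The hinge is stiff (0.25 N m): it stays where left; push its outer face near the free edge with 2 to 4 N. Lowered and let go it rests on the plungers at 0.03 to 0.06; full shutting takes about 12 N at the pin hole, keeping it shut at least 8 N
- lid_hole (a point): centre of the upper mouth of the pin hole in the upper half's lug, on its outer face (upper when shut), 120 mm from the hinge axis; 12 mm diameter, right through, 1.5 mm chamfer. Shut, it is 48 mm above the bench, directly over pin_hole; with the upper half resting on the plungers it stands 4 to 7 mm higher and about 1 mm nearer the hinge
- lid_edge (a point): middle of the upper half's free (lug) edge, on its outer face, 137 mm from the hinge axis; the topmost rear edge while it stands open. The upper half is a plate of the lower one's outline with its own lug, 24 mm thick, 0.35 kg, with pockets in its face that clear the seated cores
- round_core: steel core, 28 mm high, 100 g: a round foot of 30 mm diameter and 10 mm height (goes into the round nest) with a round barrel of 20 mm diameter and 18 mm height on it, to be gripped; origin at the centre of its underside, z up
- oblong_core: steel core, 28 mm high, 100 g: an oblong foot 36 mm (x) by 24 mm (y), 10 mm high (goes into the oblong nest, long side along the mould's x, either way round), with a barrel 26 mm (x) by 14 mm (y), 18 mm high on it, to be gripped across the 14 mm; origin at the centre of its underside, z up
- pin: steel locating pin, upright in its stand: a shank of 9 mm diameter, 42 mm long, its last 6 mm tapered to 4.4 mm, under a head: a flange 28 mm in diameter, 4 mm high, and on it a knurled knob, 22 mm diameter, 28 mm high. Origin on the axis at the flange's underside, z up: the tip is 42 mm below it, the knob's top 32 mm above it. 60 g
- pin_stand: wooden block 60 x 60 mm, 48 mm high, fixed on the bench, with a through hole of 12 mm in its middle in which the pin stands, its flange on the block's top, and two small empty holes near opposite corners; origin at the centre of its underside
- the_loupe: small folding loupe lying on the bench near its front edge, 66 x 40 x 12 mm; leave it alone; origin under its centre
- oil_bottle: small bottle with a cap, 34 mm diameter, 78 mm high, standing behind and to the right of the mould; leave it alone; origin under its centre
- beeswax: round cake of wax, 44 mm diameter, 22 mm high, in front and to the right of the mould; leave it alone; origin under its centre

How it is judged:
By the outcome, as a careful person would: the job done as asked, in the order asked, and still so for the second after the job is handed in, while the arm keeps its last pose, push and grip.
It also fails if it takes over 72 s, if anything falls off the work surface, if the arm or the gripper's body presses on something with over 40 N, if the wrist force passes 120 N, or if a joint passes its speed limit or range.

## Working session

There is one attempt and no reset: what is moved stays moved. The work goes in short steps, each a Python script; the robot and the scene stay as the last script left them, time stands still between calls to the robot, and variables do not carry over. Pictures are saved under pics/ and viewed, at most 10 in all, crops included, and the job is handed in when it is done.

```bash
mkdir -p pics; ls; cat > h.py <<'E'
import numpy as np, cv2
from bench import bot, inverse_kinematics, vision, job, finder
from scipy.spatial.transform import Rotation as R
def K(c):
    f=240/np.tan(np.radians(c["fov_y"])/2)
    return np.array([[f,0,c["cx"]],[0,f,c["cy"]],[0,0,1.]])
def ray(c,px):
    u=cv2.undistortPoints(np.array([[px]],float),K(c),np.array(c["dist_coeffs"],float))[0,0]
    V=np.array(c["view"]); d=V[:3,:3].T@np.array([u[0],-u[1],-1.]); o=-V[:3,:3].T@V[:3,3]
    return o,d/np.linalg.norm(d)
def atz(c,px,z):
    o,d=ray(c,px); return o+d*(z-o[2])/d[2]
def tri(obs):
    A=np.zeros((3,3));b=np.zeros(3)
    for c,p in obs:
        o,d=ray(c,p);M=np.eye(3)-np.outer(d,d);A+=M;b+=M@o
    return np.linalg.solve(A,b)
def proj(c,P):
    V=np.array(c["view"]);P=np.atleast_2d(P).astype(float)
    q=P@V[:3,:3].T+V[:3,3]; q=q*[1,-1,-1]
    return cv2.projectPoints(q,np.zeros(3),np.zeros(3),K(c),np.array(c["dist_coeffs"],float))[0][:,0]
def down(yaw):  # tool z down, tool y axis (closing line) at angle yaw from world y
    return (R.from_euler('z',yaw)*R.from_euler('x',np.pi)).as_quat()
def pp(name,c):
    r=finder.pinpoint(name,c); return (r[0]["position"],r[0]["confidence"]) if r else (None,0)
E
cat > a.py <<'E'
from h import *
Z=dict(round_nest=.014,oblong_nest=.014,pin_hole=.024,hinge=.024,mould=0,round_core=0,oblong_core=0,pin=.048,pin_stand=0,the_loupe=0,oil_bottle=0,beeswax=0,lid_hole=.16,lid_edge=.16)
cs={n:vision.camera(n) for n in("scene","top")}
for n,c in cs.items(): cv2.imwrite(f"pics/{n}0.png",c["pixels"]); print(n,c["fov_y"],ray(c,(c["cx"],c["cy"])))
for k,z in Z.items():
    obs=[]
    for n,c in cs.items():
        p,f=pp(k,c)
        if p is not None: obs.append((c,p)); print(k,n,np.round(p),round(f,2),np.round(atz(c,p,z),4))
    if len(obs)==2: print('   tri',np.round(tri(obs),4))
E
python3 a.py
```

```text
pics
scene 49.539197623549086 (array([ 0.01651142, -0.58724408,  0.4463531 ]), array([ 0.55867155,  0.69688959, -0.449701  ]))
top 43.57798386451745 (array([0.43827322, 0.01604647, 1.16676746]), array([ 0.05472671,  0.00128722, -0.99850054]))
round_nest scene [323. 266.] 0.82 [0.512  0.0086 0.014 ]
round_nest top [311. 224.] 0.76 [0.5169 0.0161 0.014 ]
   tri [0.5175 0.0159 0.0089]
oblong_nest scene [352. 276.] 0.66 [ 0.5285 -0.0464  0.014 ]
oblong_nest top [345. 220.] 0.65 [ 0.5235 -0.0487  0.014 ]
   tri [ 0.5242 -0.0493  0.0168]
pin_hole scene [318. 277.] 0.75 [ 0.4717 -0.0274  0.024 ]
pin_hole top [331. 246.] 0.94 [ 0.4728 -0.0211  0.024 ]
   tri [ 0.4741 -0.0221  0.0206]
hinge scene [363. 249.] 0.63 [ 0.5959 -0.002   0.024 ]
hinge top [320. 187.] 0.76 [ 0.5868 -0.0006  0.024 ]
   tri [ 0.5894 -0.0031  0.0263]
mould scene [342. 274.] 0.69 [ 0.5366 -0.0127  0.    ]
mould top [325. 219.] 0.61 [ 0.5262 -0.0107  0.    ]
   tri [ 0.5296 -0.0136  0.0027]
round_core scene [229. 228.] 0.64 [0.4798 0.2685 0.    ]
round_core top [186. 246.] 0.46 [0.4778 0.2614 0.    ]
   tri [0.4769 0.2612
[... 449 characters left out ...]
200. 275.] 0.66 [0.3444 0.1318 0.    ]
the_loupe top [255. 316.] 0.76 [0.3401 0.128  0.    ]
   tri [0.3412 0.1272 0.0033]
oil_bottle scene [456. 290.] 0.81 [ 0.6482 -0.1659  0.    ]
oil_bottle top [401. 155.] 0.63 [ 0.6492 -0.1616  0.    ]
   tri [ 0.6505 -0.163  -0.0025]
beeswax scene [302. 347.] 0.87 [ 0.3624 -0.1297  0.    ]
beeswax top [390. 304.] 0.84 [ 0.3585 -0.1333  0.    ]
   tri [ 0.3592 -0.1332  0.0037]
lid_hole scene [381. 182.] 0.75 [ 0.5946 -0.0363  0.16  ]
lid_hole top [318. 153.] 0.73 [0.6272 0.0036 0.16  ]
   tri [0.6322 0.0021 0.1404]
lid_edge scene [381. 175.] 0.88 [ 0.6169 -0.0126  0.16  ]
lid_edge top [314. 148.] 0.92 [0.6352 0.0097 0.16  ]
   tri [0.638  0.009  0.1494]
```

View pics/scene0.png

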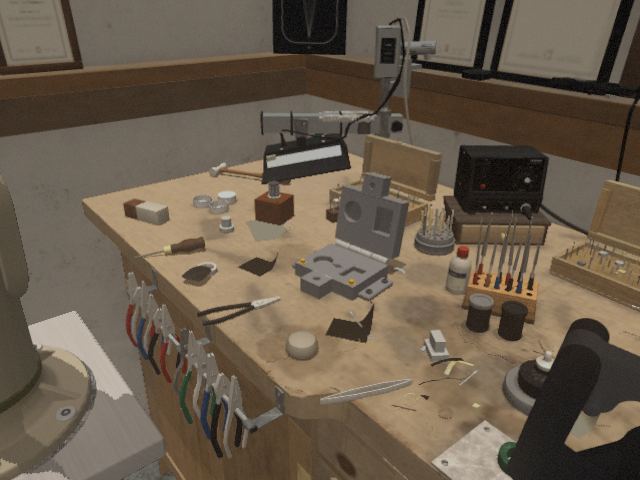

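View pics/top0.png

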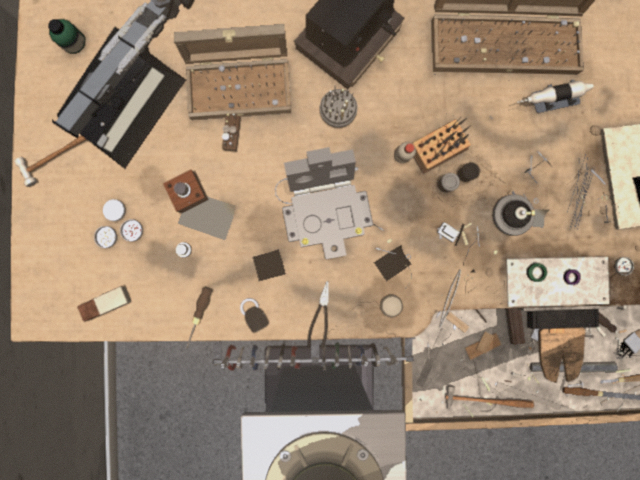

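The top view shows the mould at about (328,215), the round core at (183,250), the oblong core at (448,233) and the pin in its stand at (183,188). The finder's results agree with these. I'll look at each from close by, starting with the oblong core.

```bash
cat > b.py <<'E'
from h import *
bot.movep([.47,-.247,.20],down(.17))
c=vision.camera("wrist"); cv2.imwrite("pics/w1.png",c["pixels"])
print(bot.read_time(),np.round(bot.read_joint_pos(),2),bot.read_tcp_pos(),ray(c,(c["cx"],c["cy"])))
p,f=pp("oblong_core",c); print(p,f,atz(c,p,0) if p is not None else 0)
t=finder.trace("oblong_core",c)
for k in t[:2]: print(k["confidence"],k["position"],k["region"].sum(),atz(c,k["position"],.014))
E
python3 b.py
```

```text
3.2167 [ 0.63  0.22 -0.24  1.69  0.06  1.24 -1.02] [ 0.46948397 -0.24851854  0.20005798] (array([ 0.53771388, -0.23681962,  0.32864413]), array([-0.26972681, -0.04826583, -0.9617265 ]))
[328.1, 183.0] 0.7 [ 0.50016757 -0.25076736  0.        ]
0.84 [329.2, 182.9] 1037 [ 0.50202473 -0.25114602  0.014     ]
```

View pics/w1.png

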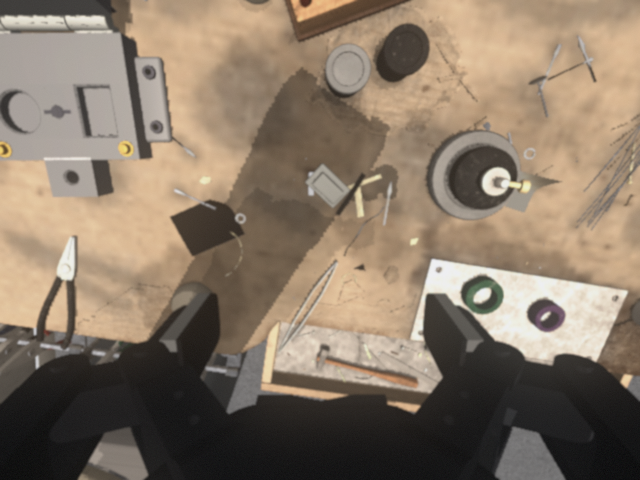

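The wrist view shows the oblong core at about (327,186), turned by roughly 45°, and the mould at the left. I'll go closer and fit a silhouette model for position and yaw.

```bash
cat >> h.py <<'E'
from scipy.optimize import minimize
def box(x,y,z0,z1): return np.array([[a,b,c] for a in(-x,x) for b in(-y,y) for c in(z0,z1)])
def cyl(r,z0,z1):
    t=np.linspace(0,2*np.pi,24,endpoint=False)
    return np.vstack([np.c_[r*np.cos(t),r*np.sin(t),0*t+z] for z in(z0,z1)])
OB=[box(.018,.012,0,.01),box(.013,.007,.01,.028)]
RO=[cyl(.015,0,.01),cyl(.010,.01,.028)]
PIN=[cyl(.014,0,.004),cyl(.011,.004,.032)]
def iou(c,reg,parts,x,y,z,yaw):
    m=np.zeros((480,640),np.uint8)
    for P in parts:
        q=P@R.from_euler('z',yaw).as_matrix().T+[x,y,z]
        cv2.fillConvexPoly(m,cv2.convexHull(np.round(proj(c,q)*16).astype(np.int32)),1,cv2.LINE_8,4)
    m=m>0; return (m&reg).sum()/(m|reg).sum()
def fit(c,reg,parts,x,y,z,yaws=(0,)):
    best=min((minimize(lambda v:-iou(c,reg,parts,v[0]/100,v[1]/100,z,v[2]),[x*100,y*100,w],method='Nelder-Mead',
       options=dict(initial_simplex=[[x*100,y*100,w],[x*100+.5,y*100,w],[x*100,y*100+.5,w],[x*100,y*100,w+.3]],maxiter=120)) for w in yaws),key=lambda r:r.fun)
    return best.x[0]/100,best.x[1]/100,best.x[2],-best.fun
MP=dict(round_nest=(-.006,.032,.014),oblong_nest=(-.006,-.032,.014),pin_hole=(-.06,0,.024),hinge=(.06,0,.024))
def mould(cs,v0=(.53,-.011,.17),names=MP):
    obs=[(c,pp(k,c),MP[k]) for c in cs for k in names]
    obs=[(c,np.array(p),P) for c,(p,f),P in obs if p is not None and f>.3]
    def W(v,P): return R.from_euler('z',v[2]).apply(P)+[v[0],v[1],0]
    def res(v): return np.concatenate([(atz(c,p,P[2])-W(v,P))[:2]*1000 for c,p,P in obs])
    from scipy.optimize import least_squares
    s=least_squares(res,v0,x_scale=[.01,.01,.1],loss='soft_l1',f_scale=2); return s.x,np.round(res(s.x).reshape(-1,2),1)
E
cat > b.py <<'E'
from h import *
c=vision.camera("wrist"); print(mould([c])); t=vision.camera("top"); print(mould([t]))
bot.movep([.495,-.249,.12],down(.17))
c=vision.camera("wrist"); cv2.imwrite("pics/w2.png",c["pixels"][80:400,160:480])
t=finder.trace("oblong_core",c)[0]; print(t["confidence"],t["position"],t["region"].sum(),pp("oblong_core",c))
for w in np.arange(0,3.1,.5): print(np.round(fit(c,t["region"],OB,.5,-.25,0,(w,)),4))
print(atz(c,pp("oblong_core",c)[0],0))
E
python3 b.py
```

```text
(array([ 0.53026415, -0.01793191,  0.15900624]), array([[-0.2, -1.9],
       [ 0.6,  1.8],
       [ 0. ,  0.4],
       [-0.5, -0.3]]))
(array([ 0.53878943, -0.06445748,  2.3545628 ]), array([[ -0. , 107.3],
       [-37.7,  -0. ],
       [ 62. , -47.5]]))
0.65 [325.3, 230.1] 1706 (None, 0)
[ 0.4989 -0.2504  1.0181  0.9351]
[ 0.4993 -0.2501  0.9804  0.9451]
[ 0.4987 -0.2502  0.9777  0.9499]
[ 0.4994 -0.2502  0.9843  0.9472]
[ 0.4989 -0.2503  0.9897  0.9441]
[ 0.4986 -0.2504  0.982   0.9483]
[ 0.4993 -0.2501  4.1195  0.9472]Traceback (most recent call last):
  File "b.py", line 7, in <module>
    print(atz(c,pp("oblong_core",c)[0],0))
          ~~~^^^^^^^^^^^^^^^^^^^^^^^^^^^^
  File "h.py", line 12, in atz
    o,d=ray(c,px); return o+d*(z-o[2])/d[2]
        ~~~^^^^^^
  File "h.py", line 8, in ray
    u=cv2.undistortPoints(np.array([[px]],float),K(c),np.array(c["dist_coeffs"],float))[0,0]
      ~~~~~~~~~~~~~~~~~~~^^^^^^^^^^^^^^^^^^^^^^^^^^^^^^^^^^^^^^^^^^^^^^^^^^^^^^^^^^^^^^
cv2.error: OpenCV(4.12.0) /io/opencv/modules/calib3d/src/undistort.dispatch.cpp:538: error: (-215:Assertion failed) npoints >= 0 && src.isContinuous() && (depth == CV_32F || depth == CV_64F) in function 'undistortPoints'
```

View pics/w2.png

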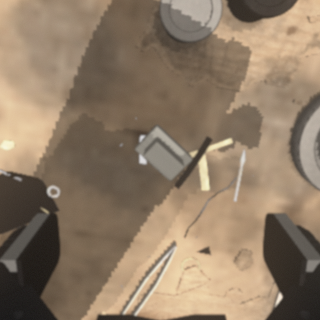

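```bash
cat > b.py <<'E'
from h import *
x,y,w=.499,-.2503,.983
bot.move_gripper(.045,40)
bot.movep([x,y,.08],down(w)); bot.move_l([x,y,.026],v=.12)
bot.move_gripper(.0,40); print("open",bot.read_opening(),bot.read_gripper_force(),bot.read_tcp_pos())
bot.move_l([x,y,.13],v=.25)
bot.movep([.48,-.02,.13],down(.16))
c=vision.camera("wrist"); cv2.imwrite("pics/w3.png",c["pixels"])
print(bot.read_time(),bot.read_opening(),np.round(bot.read_joint_pos(),2),bot.read_tcp_pos())
print(mould([c],(.53,-.016,.16)))
for k in("lid_edge","lid_hole","hinge"): print(k,pp(k,c))
E
python3 b.py
```

```text
open 0.013350744353518832 40.48068344593048 [ 0.49977182 -0.25069499  0.02707106]
8.3917 0.01289985555215487 [ 0.34  0.2  -0.41  1.9   0.09  1.07 -1.51] [ 0.47984603 -0.02111862  0.12942118]
(array([ 0.52947343, -0.01654744,  0.17247547]), array([[ 1.8, -0.2],
       [-1.8, -0.4],
       [ 1.2, -0.2],
       [-1.2,  0.9]]))
lid_edge (None, 0)
lid_hole ([326.9, 167.7], 0.46)
hinge ([323.6, 73.5], 0.71)
```

View pics/w3.png

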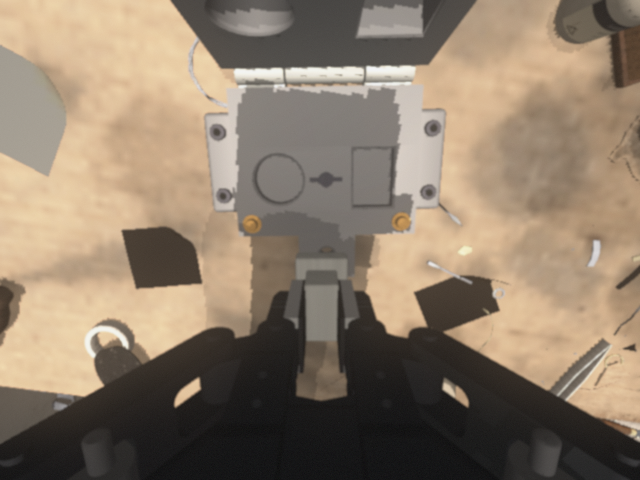

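The core is held square in the jaws, and the nests are at about (279,178) and (372,177). The plungers are at (252,224) and (402,221). I'll fit the mould pose to these sharper features.

```bash
cat > b.py <<'E'
from h import *
from scipy.optimize import least_squares
c=vision.camera("wrist"); im=c["pixels"]; hsv=cv2.cvtColor(im,cv2.COLOR_BGR2HSV)
m=cv2.inRange(hsv,(10,120,90),(28,255,255)); pl=[]
for u,v in((252,224),(402,221)):
    s=m[v-14:v+14,u-14:u+14]; yy,xx=np.nonzero(s); pl.append((xx.mean()+u-14,yy.mean()+v-14)); print(len(xx),pl[-1])
pts=[(pl[0],(-.036,.052,.029)),(pl[1],(-.036,-.052,.029)),((279,178),(-.006,.032,.024)),((372.5,177),(-.006,-.032,.024))]
for (p,P) in pts: print(np.round(atz(c,p,P[2]),4))
def res(v): return np.concatenate([(atz(c,p,P[2])-R.from_euler('z',v[2]).apply(P)-[v[0],v[1],0])[:2]*1000 for p,P in pts])
s=least_squares(res,[.53,-.016,.17],x_scale=[.01,.01,.1]); print(s.x,np.round(s.fun,1))
print(R.from_quat(bot.read_ee_rot()).as_euler('zyx'),down(.16), bot.read_ee_rot())
# held core
t=finder.trace("oblong_core",c)
if t: print(t[0]["position"],t[0]["confidence"],t[0]["region"].sum(), np.argwhere(t[0]["region"]).min(0),np.argwhere(t[0]["region"]).max(0))
tc=bot.read_tcp_pos()
for dx in(-.002,0,.002):
    P=np.array([[.018+dx,.012,-.0265],[.018+dx,-.012,-.0265],[.018+dx,.012,-.0165],[.018+dx,-.012,-.0165],[.013+dx,.007,.0015],[.013+dx,-.007,.0015]])
    print(dx,np.round(proj(c,R.from_euler('z',.16).apply(P)+tc),1).tolist())
v=np.array(im[240:350,290:355]); cv2.imwrite("pics/w3c.png",cv2.resize(v,None,fx=7,fy=5,interpolation=cv2.INTER_CUBIC))
E
python3 b.py
```

```text
222 (np.float64(252.509009009009), np.float64(224.27477477477478))
222 (np.float64(400.89639639639637), np.float64(221.63963963963965))
[0.4859 0.0279 0.029 ]
[ 0.504  -0.0724  0.029 ]
[0.5195 0.0144 0.024 ]
[ 0.5303 -0.0479  0.024 ]
[ 0.53059343 -0.0157997   0.17711612] [-0.1 -1.2 -0.3  0.9  0.4 -0.2 -0.1  0.4]
[-1.59673261e-01  1.72201605e-05 -3.14156289e+00] [9.96801706e-01 7.99146940e-02 4.89336371e-18 6.10365010e-17] [ 9.96814748e-01  7.97518457e-02  9.76950638e-06 -1.41477328e-05]
[322.6, 283.9] 0.91 3304 [252 296] [340 347]
-0.002 [[294.8, 256.0], [345.2, 256.0], [293.2, 263.2], [346.7, 263.2], [302.5, 290.4], [337.3, 290.4]]
0 [[294.7, 252.0], [345.3, 252.0], [293.1, 259.0], [346.8, 259.0], [302.4, 285.8], [337.4, 285.8]]
0.002 [[294.7, 248.0], [345.3, 248.0], [293.0, 254.8], [346.9, 254.8], [302.4, 281.2], [337.4, 281.2]]
```

View pics/w3c.png

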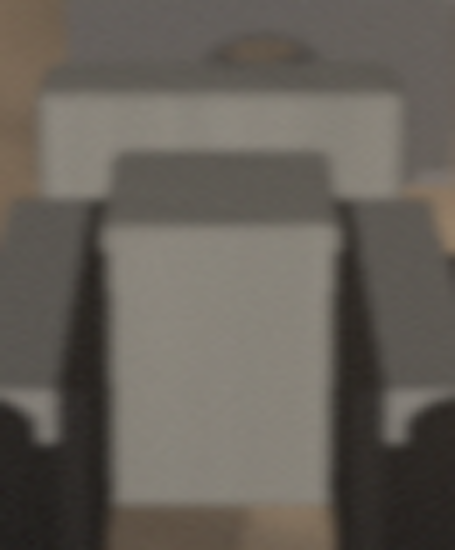

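```bash
cat >> h.py <<'E'
MX,MY,MW=.5306,-.0152,.177
def mw(P): return R.from_euler('z',MW).apply(np.array(P,float))+[MX,MY,0]
def go(p,q=None,v=.15,until=None,n=2):
    """line with correction of the steady offset"""
    p=np.array(p,float); cmd=p.copy()
    for i in range(n):
        bot.move_l(cmd,q,v=v if i==0 else .03); e=p-bot.read_tcp_pos()
        if np.linalg.norm(e)<.0004: break
        cmd=cmd+e
    return cmd-p
def place(nest,off,yaw,ztop=.07):
    """lower a held core into its nest; off = TCP height over the core's underside"""
    g=mw(MP[nest]); d=go([g[0],g[1],ztop],down(yaw),n=3)
    hit=bot.move_l(np.r_[g[:2],g[2]+off-.001]+d,v=.04,until_force=12)
    t=bot.read_tcp_pos(); print(nest,hit,"z err mm",round((t[2]-g[2]-off)*1e3,2),"xy",np.round((t-g)[:2]*1e3,2),np.round(bot.read_force(),1))
    return d,t
E
cat > b.py <<'E'
from h import *
n=mw(MP["oblong_nest"])
bot.move_l([n[0],n[1],.10],down(MW),v=.2)
place("oblong_nest",.0271,MW); print(bot.read_time())
E
python3 b.py
```

```text
oblong_nest True z err mm -0.07 xy [-0.55 -0.06] [-1.9 -1.   6.4]
10.8333
```

The oblong core is seated: its height error is -0.07 mm. Now the round core.

```bash
cat > b.py <<'E'
from h import *
t=bot.read_tcp_pos(); bot.move_gripper(.03,40); bot.move_l(t+[0,0,.07],v=.2)
bot.movep([.470,.262,.12],down(MW))
c=vision.camera("wrist"); t=finder.trace("round_core",c)
for k in t[:2]: print(k["confidence"],k["position"],k["region"].sum())
x,y,_,s=fit(c,t[0]["region"],RO,.477,.262,0); print(x,y,s,pp("round_core",c),bot.read_opening(),bot.read_time())
if s<.88 or np.hypot(x-.4775,y-.2615)>.008: raise SystemExit("check")
bot.move_gripper(.045,40); d=go([x,y,.06],v=.2)
bot.move_l(np.array([x,y,.0265])+d,v=.12); bot.move_gripper(0,40)
t0=bot.read_tcp_pos(); print("grip",bot.read_opening(),t0)
bot.move_l(t0+[0,0,.10],v=.25)
bot.movep([.48,-.02,.13],down(.16))
c=vision.camera("wrist"); cv2.imwrite("pics/w4.png",c["pixels"]); print(bot.read_time(),bot.read_opening())
E
python3 b.py
```

```text
0.83 [316.2, 232.9] 1375
0.47332829106004043 0.265416842055614 0.9240591397849462 ([313.4, 231.8], 0.82) 0.029999999825218563 12.9917
grip 0.01790126020429311 [0.47401333 0.26585576 0.02779912]
16.225 0.017928970663768237
```

View pics/w4.png

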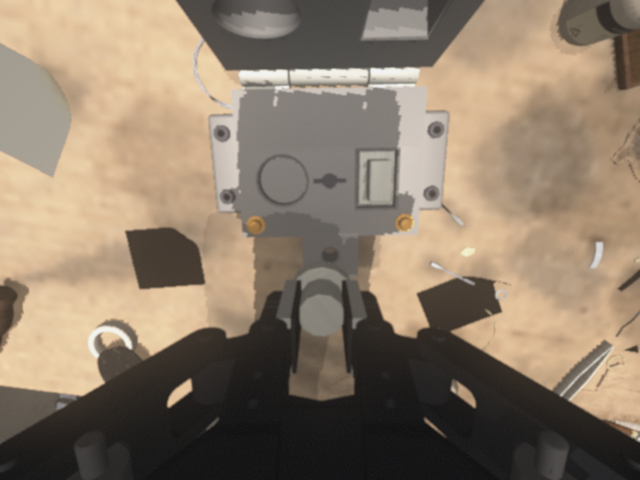

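```bash
cat > b.py <<'E'
from h import *
c=vision.camera("wrist"); tc=bot.read_tcp_pos()
t=finder.trace("round_core",c); r=[k for k in t if k["position"][1]>240][0]["region"]
ys,xs=np.nonzero(r); print("region rows",ys.min(),ys.max(),"cols",xs.min(),xs.max(),r.sum())
fx=R.from_euler('z',.16).apply([1,0,0])
for dx in(-.004,-.002,0,.002,.004):
    b=tc+fx*dx-[0,0,.0278]
    f=proj(c,b+RO[0]); k=proj(c,b+RO[1][24:]); print(dx,"foot top row",f[:,1].min().round(1),"barrel top rows",k[:,1].min().round(1),k[:,1].max().round(1),"cols",k[:,0].min().round(1),k[:,0].max().round(1),'foot cols',f[:,0].min().round(1),f[:,0].max().round(1))
v=c["pixels"][250:350,280:365]; cv2.imwrite("pics/w4c.png",cv2.resize(v,None,fx=5,fy=5,interpolation=cv2.INTER_CUBIC))
E
python3 b.py
```

```text
region rows 260 335 cols 295 349 2984
-0.004 foot top row 265.0 barrel top rows 300.3 343.0 cols 296.5 344.2 foot cols 288.6 352.3
-0.002 foot top row 261.1 barrel top rows 295.8 338.8 cols 296.5 344.3 foot cols 288.5 352.4
0 foot top row 257.2 barrel top rows 291.3 334.6 cols 296.4 344.4 foot cols 288.4 352.6
0.002 foot top row 253.2 barrel top rows 286.8 330.4 cols 296.3 344.5 foot cols 288.3 352.7
0.004 foot top row 249.2 barrel top rows 282.2 326.2 cols 296.2 344.6 foot cols 288.2 352.8
```

View pics/w4c.png

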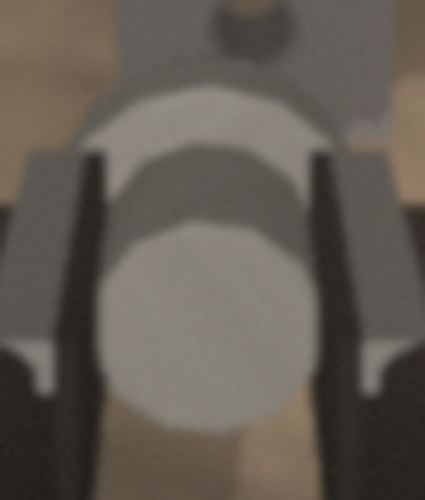

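```bash
sed -i 's/def place(nest,off,yaw,ztop=.07):/def place(nest,off,yaw,ztop=.07,fwd=0):/; s/g=mw(MP\[nest\]); d=/g=mw(np.array(MP[nest])+[fwd,0,0]); d=/' h.py
cat > b.py <<'E'
from h import *
n=mw(MP["round_nest"])
bot.move_l([n[0],n[1],.10],down(MW),v=.2)
place("round_nest",.0278,MW,fwd=.0012); print(bot.read_time(),bot.read_opening())
E
python3 b.py
```

```text
round_nest True z err mm -0.02 xy [-0.51  0.06] [-1.6 -0.4  7.9]
18.2833 0.0180177545680688
```

```bash
cat > b.py <<'E'
from h import *
t=bot.read_tcp_pos(); bot.move_gripper(.032,40); bot.move_l(t+[0,0,.16],v=.3); bot.move_gripper(0,40)
def tcp(xh,ztip): return mw([.06+xh+.011,0,.024+ztip+.014])
s=.112
def front(th): 
    z=s*np.sin(th)+.024*np.cos(th)
    return tcp((-(.137 if th>np.pi/2 else s)*np.cos(th)+.024*np.sin(th)),z)
a=tcp(.100,.18); b=tcp(.100,front(2.05)[2]-.038+0); b[2]=front(1.9)[2]
bot.movep(a,down(MW)); print(bot.read_tcp_pos(),a,bot.read_opening(),np.round(bot.read_joint_pos(),2))
bot.move_l(b,v=.2)
print(bot.read_force())
for th in np.r_[np.arange(1.95,.2,-.15),.15]:
    h=bot.move_l(front(th),v=.15,until_force=20)
    print(round(th,2),h,np.round(bot.read_force(),1),np.round((bot.read_tcp_pos()-front(th))*1e3,1))
    if h: break
else:
    h=bot.move_l(front(.03),v=.05,until_force=6); t=bot.read_tcp_pos()
    print(h,t,"tip z over shut face mm",(t[2]-.014-.048)*1e3)
print(bot.read_time())
E
python3 b.py
```

```text
[0.69837099 0.01537746 0.21739434] [0.69892836 0.01490921 0.218     ] 0.00012884386825189737 [ 0.22  0.61 -0.48  1.15  0.27  1.44 -1.62]
[0.40052955 0.29515162 0.64584108]
1.95 False [0.5 0.4 1. ] [ 0.8 -0.2  2.6]
1.8 False [1.  0.3 0.5] [1.  0.1 1.7]
1.65 False [0.9 1.  0.1] [ 0.6 -0.1  0.4]
1.5 False [ 0.7 -0.6 -0.3] [ 0.4 -0.1  0. ]
1.35 False [0.9 0.2 0.6] [ 0.3 -0.1 -0.1]
1.2 False [-0.3  0.4  0.6] [ 0.2 -0.1 -0.1]
1.05 False [ 0.1 -0.2  0.4] [ 0.1 -0.1 -0.1]
0.9 False [-0.   0.3  0.2] [ 0.1 -0.  -0.1]
0.75 False [ 0.5  0.3 -0.3] [ 0.  -0.1 -0.1]
0.6 False [0.  0.3 1. ] [ 0.  -0.1 -0.1]
0.45 False [ 0.7  0.6 -0.4] [-0.1 -0.  -0. ]
0.3 False [-0.1  0.5  0.4] [-0.1 -0.   0. ]
0.15 False [0.3 0.2 1. ] [-0.1  0.   0.1]
False [ 0.49122569 -0.0222788   0.06545795] tip z over shut face mm 3.4579471140949307
24.9833
```

```bash
cat > b.py <<'E'
from h import *
t=bot.read_tcp_pos(); bot.move_l(t+[0,0,.09],v=.3)
cs=[vision.camera(n) for n in("scene","top","wrist")]
a=cs[0]["pixels"][120:360,230:500]; b=cs[2]["pixels"]
cv2.imwrite("pics/v5.png",np.hstack([cv2.resize(a,(400,356)),cv2.resize(b,(400,300))[:300].copy() if 0 else cv2.copyMakeBorder(cv2.resize(b,(400,300)),0,56,0,0,cv2.BORDER_CONSTANT)]))
for k in("lid_hole","lid_edge"):
    for c in cs:
        p,f=pp(k,c)
        if p is not None: print(k,np.round(p),f,np.round(atz(c,p,.053),4))
print(mw([-.059,0,.053]),bot.read_time())
E
python3 b.py
```

```text
lid_hole [319. 259.] 0.97 [ 0.4776 -0.0222  0.053 ]
lid_hole [324. 271.] 0.78 [ 0.4694 -0.0285  0.053 ]
lid_edge [311. 268.] 0.73 [ 0.449  -0.0388  0.053 ]
lid_edge [322. 291.] 0.59 [ 0.4539 -0.0298  0.053 ]
[ 0.4725218  -0.02558856  0.053     ] 25.8833
```

View pics/v5.png

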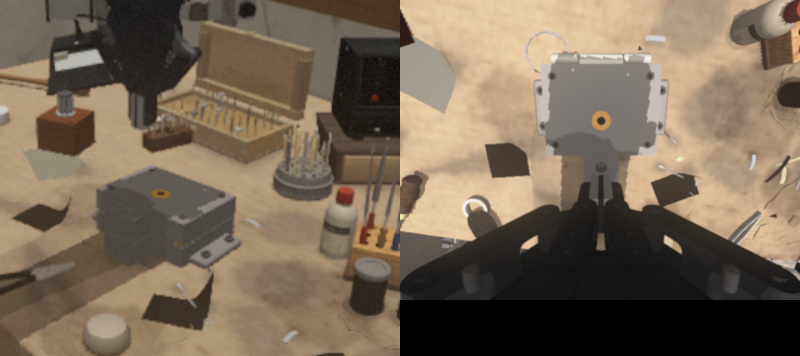

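The lid is down: the wrist view shows the shut upper half with its lug hole at about (601,168) in the montage. Next I'll fetch the pin.

```bash
cat > b.py <<'E'
from h import *
bot.move_gripper(.05,100)
bot.movep([.572,.254,.17],down(MW))
c=vision.camera("wrist"); t=finder.trace("pin",c)
for k in t[:2]: print(k["confidence"],k["position"],k["region"].sum())
x,y,_,s=fit(c,t[0]["region"],PIN,.5815,.2545,.048); print(x,y,s,pp("pin",c),bot.read_time())
if s<.85 or np.hypot(x-.5815,y-.2545)>.009: raise SystemExit("check")
d=go([x,y,.105],v=.2)
bot.move_l(np.array([x,y,.068])+d,v=.1,until_force=12); bot.move_gripper(0,100)
t0=bot.read_tcp_pos(); print("grip",bot.read_opening(),bot.read_gripper_force(),t0)
bot.move_l(t0+[0,0,.085],v=.2)
bot.movep([.43,-.03,.155],down(MW))
c=vision.camera("wrist"); cv2.imwrite("pics/w6.png",c["pixels"][100:480,100:540]); print(bot.read_time(),bot.read_opening(),bot.read_tcp_pos())
for k in("lid_hole","lid_edge"):
    p,f=pp(k,c); print(k,p,f,atz(c,p,.053) if p is not None else 0)
tc=bot.read_tcp_pos()
for z in(.0,.004,.032):  # predicted pixel of the pin axis, from the grip height
    print(z,proj(c,tc+[0,0,z-(t0[2]-.048)]))
E
python3 b.py
```

```text
0.75 [317.0, 224.0] 1317
0.64 [597.6, 329.6] 13151
0.5835404060518146 0.2560321974331567 0.9339957416607523 ([314.8, 223.3], 0.64) 27.675
grip 0.019055095581864672 97.71240234375 [0.58356334 0.25592344 0.06751594]
31.1917 0.01893762553613997 [ 0.43080105 -0.0288377   0.1551269 ]
lid_hole [328.8, 187.9] 0.7 [ 0.46943656 -0.02773482  0.053     ]
lid_edge [328.2, 210.7] 0.77 [ 0.4540764  -0.03020202  0.053     ]
0.0 [[319.90472894 292.94565154]]
0.004 [[319.88626576 296.67451828]]
0.032 [[319.72643856 328.94142257]]
```

View pics/w6.png

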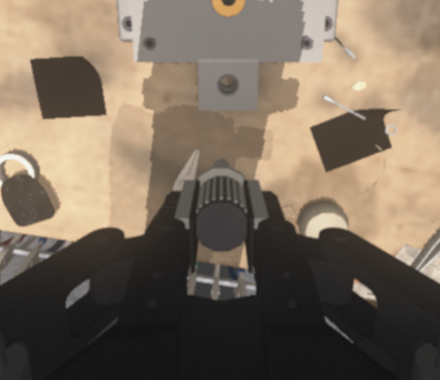

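The pin is held upright at (321,325), and the lid hole shows at about (328,184). I'll measure both by blob.

```bash
cat > b.py <<'E'
from h import *
c=vision.camera("wrist"); tc=bot.read_tcp_pos(); g=cv2.cvtColor(c["pixels"],cv2.COLOR_BGR2GRAY)
print(g[170:200:2,314:344:2])
s=g[172:198,316:342].astype(float); lug=np.median(g[165:205,302:312]); m=s<lug-22
n,l,st,ce=cv2.connectedComponentsWithStats(m.astype(np.uint8)); 
for i in range(1,n):
    if st[i,4]>15: p=ce[i]+[316,172]; print("hole",lug,st[i],p,atz(c,p,.053),"mould",R.from_euler('z',-MW).apply(atz(c,p,.053)-[MX,MY,0]))
fx=R.from_euler('z',MW).apply([1,0,0])
for dx in(-.002,0,.002):
    b=tc+fx*dx-[0,0,.0195]
    k=proj(c,b+PIN[1][24:]); print(dx,"knob top rows",k[:,1].min(),k[:,1].max(),"cols",k[:,0].min(),k[:,0].max(),"tip",proj(c,b-[0,0,.042]))
print("col profile",g[285:365,321].tolist()); print("row profile",g[325,290:352].tolist()); print("tip rows",g[245:285,320].tolist()); print("tip row262",g[264,305:336].tolist())
E
python3 b.py
```

```text
[[132 132 134 132 132 133 133 133 132 134 133 133 132 132 133]
 [134 132 133 133 131 133 132 130 132 132 132 133 131 131 131]
 [134 132 133 132 132 120 110 109 113 119 129 133 132 132 133]
 [132 133 132 124 107 102  99  93  94  96 107 124 132 132 133]
 [133 133 127 106  99 110 108 101  94  92  92 106 126 132 132]
 [131 130 113  98 108 113 112 103  93  91  82  94 116 133 132]
 [132 129 105  89 100 110 110  98  92  84  76  87 106 128 131]
 [131 125 100  88  81  97 102  91  82  75  77  80 101 126 132]
 [131 125 100  85  82  76  76  74  72  79  81  79 102 127 130]
 [131 128 109  87  84  85  84  82  84  82  76  85 111 129 131]
 [130 130 121  99  79  83  88  86  83  77  81  99 118 131 131]
 [131 131 128 112  94  79  75  74  76  83  95 110 128 129 130]
 [131 129 130 125 113 104  97  96  99 107 114 124 129 128 130]
 [129 129 129 128 127 123 120 118 119 124 129 129 128 129 128]
 [129 129 129 129 129 129 128 128 129 129 129 128 128 128 129]]
hole 131.0 [  2   3  21  21 330] [328.1969697  184.91818182] [ 0.47132622 -0.02665201  0.053     ] mould [-0.06036415 -0.00083632  0.053     ]
-0.002 knob
[... 636 characters left out ...]
 60, 60, 61, 61, 61, 61, 69, 91, 110, 118, 120, 121, 123, 127, 129, 129, 126, 123, 117, 107, 95]
row profile [54, 44, 43, 39, 36, 39, 50, 60, 62, 62, 63, 61, 63, 62, 61, 61, 62, 58, 61, 59, 61, 59, 61, 58, 61, 60, 61, 58, 62, 61, 62, 61, 62, 60, 61, 63, 63, 61, 62, 61, 64, 62, 62, 64, 64, 61, 62, 62, 62, 61, 60, 61, 63, 64, 64, 62, 53, 40, 39, 41, 42, 46]
tip rows [114, 113, 113, 113, 112, 113, 113, 112, 112, 112, 111, 111, 109, 102, 94, 89, 88, 89, 86, 89, 89, 92, 99, 115, 132, 138, 137, 140, 137, 132, 115, 93, 82, 80, 82, 83, 82, 82, 83, 84]
tip row262 [106, 105, 106, 105, 105, 106, 105, 103, 98, 92, 90, 88, 89, 88, 90, 89, 88, 88, 88, 88, 86, 88, 89, 92, 101, 106, 110, 108, 109, 111, 118]
```

```bash
cat > b.py <<'E'
from h import *
g=mw([-.0605,0,0]); q=down(MW)
d=go([g[0],g[1],.126],q,v=.15,n=3); print(bot.read_tcp_pos()-np.r_[g[:2],.126])
h=bot.move_l(np.r_[g[:2],.078]+d,v=.05,until_force=6); t=bot.read_tcp_pos(); print(h,np.round((t-np.r_[g[:2],0])*1e3,2),bot.read_force(),bot.read_moment(),bot.read_time(),bot.read_opening())
E
python3 b.py
```

```text
[-4.05327615e-06  2.14099859e-04 -4.67302457e-04]
False [ 1.000e-01 -1.000e-02  7.802e+01] [-0.60597218 -0.61550037 -0.58917304] [-0.09779939  0.2602544  -0.02425339] 33.425 0.019300950137767555
```

The pin has passed through both holes without touching. Now I'll press it home.

```bash
cat > b.py <<'E'
from h import *
t=bot.read_tcp_pos()
h=bot.move_l([t[0],t[1],.060],v=.02,until_force=30)
for i in range(3):
    bot.hold(.3); print(h,bot.read_tcp_pos(),np.round(bot.read_force(),1),bot.read_opening(),bot.read_gripper_force(),bot.read_time())
cs=[vision.camera(n) for n in("wrist","scene")]
for c in cs:
  for k in("pin","lid_hole","lid_edge"):
    p,f=pp(k,c); print(k,p,f,atz(c,p,.048) if p is not None else 0)
E
python3 b.py
```

```text
True [ 0.47098835 -0.02602162  0.06743726] [-3.3  0.3 10.7] 0.01936038452010551 100.69870233535767 34.3333
True [ 0.47101321 -0.02603733  0.06743737] [-3.6  1.  11.3] 0.01933409052285976 100.69836616516113 34.6333
True [ 0.47098054 -0.02603327  0.0674444 ] [-4.3 -0.2 10.7] 0.01902567912013907 100.69868445396423 34.9333
pin [318.4, 295.8] 0.59 [ 0.46945896 -0.02535137  0.048     ]
lid_hole None 0 0
lid_edge None 0 0
pin [318.8, 263.4] 0.77 [ 0.47397537 -0.02707258  0.048     ]
lid_hole [316.3, 261.4] 0.64 [ 0.47499114 -0.01946596  0.048     ]
lid_edge [308.9, 270.0] 0.73 [ 0.44857257 -0.03408547  0.048     ]
```

```bash
cat > b.py <<'E'
from h import *
t=bot.read_tcp_pos(); z=t[2]
for i in range(12):
    z-=.0007; bot.move_l([t[0],t[1],z],v=.02); bot.hold(.25); f=bot.read_force()
    print(round(z,4),np.round(f,1),np.round(bot.read_tcp_pos(),4),bot.read_opening())
    if f[2]>24: break
bot.hold(.5); print(np.round(bot.read_force(),1),bot.read_tcp_pos(),bot.read_time())
E
python3 b.py
```

```text
0.0667 [-5.2  0.1 11.4] [ 0.4712 -0.026   0.0674] 0.019131233398235546
0.066 [-8.9 -0.3 20.5] [ 0.4712 -0.026   0.0673] 0.019214375192653586
0.0653 [-13.    0.1  29. ] [ 0.4712 -0.026   0.0672] 0.019196152167410965
[-13.3  -0.8  28.3] [ 0.47124198 -0.02599599  0.06719268] 37.3333
```

```bash
python3 -c "
from h import *
print(job.sign_off())"
```

```text
the job is handed in; nothing more can be done
None
```

The job is handed in: both cores are seated, the upper half is shut, and the pin is through both lugs with the gripper still pressing its head down at about 28 N, at 37 s of the 72 s allowed.

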